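Push the slide box through the desk gap into the reader

ROBOT

A 6-joint arm with a two-finger parallel gripper is mounted at the origin on the work surface. World frame = base frame: x ahead of the robot, y to its left, z up, the work surface at z = 0. Lengths are in mm, angles in rad, forces in N, time in s.
With the tool pointing down it reaches from about 275 to 750 mm from the base axis. Payload 10.2 kg.
Tool frame: the origin (TCP) lies midway between the tips of the shut fingers; the grasp point (between the pads) lies 19 mm behind it; z points along the fingers, y is the line along which they close (so a half turn about z gives the same grasp; the last joint's range is limited). The gripper opens to 85 mm and grips with 20 to 120 N. Pads are 22 mm wide; open, the fingers measure 114 mm over their backs; the gripper's body (76 mm by 85 mm) begins 54 mm behind the grasp point. The pads swing forward as they close: fully open they stand 13 mm farther back than shut.
Start: joints at [1.047, 0.313, 1.498, -0, 1.331, -0.223], TCP at [155.562, 501.43, 231.294] pointing down, gripper open.
Joint ranges: [-2.94, 2.94], [-0.97, 2.17], [0.19, 2.56], [-1.23, 4.37], [0.02, 3.11], [-2.88, 2.88]. Speed limits (rad/s): [2.39, 2.39, 3.01, 3.14, 3.14, 3.14].

INTERFACE

Orientations are given as a unit quaternion [w, x, y, z].
In Python, from rig import ctrl gives the robot as it stands.
- The arm moves only by the tool send_rows, never from a script. Its argument "targets" is a list of rows, each a list of 7 numbers: the closure, from -1 (fully open) to 1 (shut), so that 0 is half open, then the shift along the tool's x, y, z in m, then the turn, a rotation vector about the tool's x, y, z in rad. In form: [[claw, dx, dy, dz, ax, ay, az], ...]. A call has exactly 10 rows; each row shifts and turns the commanded pose from where the row before left it, along the tool's axes as they then stand; what a row does not reach is not made up. A row lasts 1/8 s, in which the tool goes at most 62.5 mm and 10.7 degrees, less where a joint would pass 70% of its speed; a pose out of reach is approached as far as the arm can. A call with a gripper value outside its range is refused whole. The fingers move at their own pace and stop on an object; "squeeze" is the grip in N (left out, the last holds). Time passes only in rows, so rows that do not move let the fingers close, or fill a call up. It gives the time, the measured TCP pose, the force, the opening and the grip force at its end, in the units of the state.
- ctrl.sense(): the state, without advancing time (a new reading comes with each control period).
- ctrl.capture(name): name is "side" or "top"; returns a dict with "img" (400x640x3 uint8, red, green, blue), "camera_matrix" (3x3 intrinsics, pixels), "R" (3x3) and "t" (3): a world point X has camera coordinates R X + t. Camera axes: x right, y down, z forward; pixel columns grow to the right and rows downward; lengths in mm; the calibration is good to about 2 mm. A picture is of the moment at which its call begins. There is no depth.
- ctrl.finish_job(): hands the job in; it is judged then, once.
Trained networks look in a picture, given as the dict that the camera call returned (one of the last four; its "shot" number tells which), for a name from the list of things; names that differ only in an ending like _2 or _b are one class to them, and where a whole thing is asked for, a point or a joint stands for the part that bears it (a point fixed in the world has none). Each returns a list of dicts, best first, with "score" (0 to 1); they miss things now and then, are a little off and sometimes report something else, mostly with a low value. They report only what shows in the picture. A call takes as long as a camera call.
- ctrl.boxes_of(query, picture): "extent" ([left, top, width, height] in pixels, round what is visible of it).
- ctrl.landmark_of(query, picture): "point" ([column, row] in pixels: a listed point, or the origin of a listed thing).
The state is a dict: "time_s": time; "joints": joint angles; "dq": joint speeds; "tau": joint torques, N m; "eef_pos": TCP position; "ee_rot": TCP orientation; "force": force on the tool from outside, world axes, zero at the start; "wrist_torque": the same for the moment, N m; "grip_width": opening from 0.0 (shut) to 1.0 (fully open); "grip_force": force on a finger pad.
Only numpy, scipy, OpenCV 4.12 (cv2) and the standard library are available. Lean on these libraries where they do the work, as an engineer would, in place of code of your own. Each camera call takes 0.05 s, during which the arm holds its last target. There are 200 camera calls.

TASK

Push the flat slide box along the desk, through the narrow gap between the card tray and the memo-block holder, and on between the reader's low rails until it sits home, flat against the reader. Only push it with the fingers: it must stay on the desk, never lifted or tipped. Leave the other things on the desk where they are, and finish clear of the box.

Things in the scene. Friction and masses are not known exactly. Their poses are not given: they have to be found in the camera images.
- slide_box: flat closed grey plastic slide box lying loose on the desk, paper label on its lid: 92 mm wide (x), 112 mm long (y), 30 mm high, 0.2 to 0.4 kg, upright sides, corners rounded 4 mm; too wide to grip. Origin at the centre of its underside. Starts to the right (-y) of the gap, turned up to 0.3 rad from the gap's y axis, its centre up to 50 mm either side of the gap's centre line
- gap (a point): point on the desk in the middle of the gap; y runs along the passage, the way the box must travel (robot's right to left), x across it, away from the robot. Gap 100 mm wide with straight parallel walls 76 mm long, open on top. Bare desk: 110 mm either side of the centre line from the box's start to the gap, 80 mm from gap to reader
- card_tray: open grey steel card-index tray full of cards, fixed to the desk: 80 (x) by 76 (y) by 48 mm high, origin at the centre of its underside. Its +x face is the near wall of the gap
- memo_holder: black holder with a white memo block, fixed to the desk: 90 (x) by 76 (y) by 45 mm high, origin at the centre of its underside. Its -x face is the far wall of the gap; it is square to the card tray but may stand up to 10 mm forward or back along the passage
- reader_home (a point): point on the desk where the box's origin lies when home; y points into the reader, to the left of the gap and within 0.1 rad of its y. It belongs to the grey desktop reader below
- reader: grey desktop reader, fixed, 160 (x) by 75 (y) by 50 mm high; origin and axes as point reader_home. Its flat front with a dark window is the stop, at y = 56.5 mm. Two rails 16 mm high, 108 mm apart inside, run from the front back to y = -14 mm, then flare out to about 140 mm apart at y = -48 mm. Nothing latches the box
- stamp: bystander: blue self-inking stamp, 46 x 30 x 52 mm, standing; origin under its centre
- glue_stick: bystander: standing white glue stick with a red band, 29 mm across, 98 mm high; origin under its centre
- ink_pad: bystander: closed dark steel ink pad tin, 60 x 85 x 18 mm; origin under its centre
- jar: bystander: small closed specimen jar, 48 mm across, 62 mm high; origin under its centre
- tape: bystander: roll of clear tape lying flat, 68 mm across, 19 mm high; origin under its centre
- pen: bystander: blue pen lying flat, 135 mm long (its y), 9 mm thick; origin under its centre
- note_pad: bystander: yellow sticky-note pad, 74 x 74 x 12 mm; origin under its centre

How it is judged (in metres and radians):
On the way:
1. the box lies on the desk inside the gap, between the card tray and the memo holder (x of slide_box in the frame of gap between -0.015 and 0.015 m and y of slide_box in the frame of gap between -0.035 and 0.035 m and height (world z) of slide_box below 0.008 m and angle between the y axis of slide_box and the y axis of gap, either way round below 0.15 rad), for 0.1 s.
At the end, for the whole second after the job is handed in: the slide box has gone through the gap on the desk and lies at rest on the desk in the reader: within 6 mm of home along the reader, within 12 mm sideways, within 0.07 rad of square (y of slide_box in the frame of reader_home between -0.006 and 0.006 m and x of slide_box in the frame of reader_home between -0.012 and 0.012 m and angle between the y axis of slide_box and the y axis of reader_home, either way round below 0.07 rad and height (world z) of slide_box below 0.006 m and linear speed of slide_box below 0.02 m/s); the robot touches nothing.
It fails at once if the slide box is lifted more than 12 mm off the desk (height (world z) of slide_box above 0.012 m).
It fails at once if the slide box is tipped by more than 0.2 rad (angle between slide_box's own z axis and vertical above 0.2 rad).
It fails at once if another thing on the desk is moved by more than 25 mm (distance of any of stamp, glue_stick, ink_pad, jar, tape, pen, note_pad from where it was at the start of the episode above 0.025 m).
It fails at once if a standing thing is knocked over (angle between any of stamp, glue_stick, jar's own z axis and vertical above 0.4 rad).
It also fails if it takes over 67 s, if anything falls off the work surface, if the arm or the gripper's body presses on something with over 40 N, if the wrist force passes 120 N, or if a joint passes its speed limit or range.

## Working session

There is one attempt and no reset: what is moved stays moved. The work goes in short steps, Python scripts to look and compute and a tool call to move; the robot and the scene stay as the last step left them, time stands still between calls to the robot, and variables do not carry over. Pictures are saved under pics/ and viewed, at most 10 in all, crops included, and the job is handed in when it is done.

Besides the shell and the picture viewer there is one more tool, called after "Request:" as a command line: name --pt "numbers of a row" for each row, then --argument value for the rest. send_rows: Moves the arm, as the interface text tells. Its arguments: {"type":"object","properties":{"targets":{"type":"array"},"squeeze":{"type":"number"}},"required":["targets"]}

```bash
mkdir -p pics; cat > h.py <<'E'
import numpy as np, cv2
from rig import ctrl
def ray(p,c,z=0):
    K,R,t=[np.array(c[k],float) for k in("camera_matrix","R","t")]
    d=R.T@np.linalg.inv(K)@[p[0],p[1],1]; o=-R.T@t.ravel()
    return o+d*(z-o[2])/d[2]
def proj(X,c):
    K,R,t=[np.array(c[k],float) for k in("camera_matrix","R","t")]
    q=K@(R@np.array(X,float)+t.ravel()); return q[:2]/q[2]
def save(c,n): cv2.imwrite('pics/'+n,c['img'][:,:,::-1])
E
python3 - <<'E'
from h import *
for n in("top","side"):
    c=ctrl.capture(n); save(c,n+'0.png')
    for q in "slide_box gap card_tray memo_holder reader_home reader stamp glue_stick ink_pad jar tape pen note_pad".split():
        r=ctrl.landmark_of(q,c)
        for a in r[:2]: print(n,q,np.round(a['point']),round(a['score'],2),np.round(ray(a['point'],c)[:2]))
s=ctrl.sense(); print({k:np.round(v,3) for k,v in s.items()})
E
```

```text
top slide_box [402. 232.] 0.92 [ 509. -186.]
top card_tray [310. 267.] 0.74 [426.  20.]
top memo_holder [319. 185.] 0.69 [612.   4.]
top stamp [270. 285.] 0.77 [385. 109.]
top glue_stick [288. 133.] 0.56 [730.  78.]
top ink_pad [274. 164.] 0.88 [656. 106.]
top jar [316. 153.] 0.81 [684.  13.]
top tape [232. 121.] 0.72 [753. 208.]
top pen [426. 131.] 0.57 [ 741. -237.]
top note_pad [368. 147.] 0.96 [ 702. -106.]
side slide_box [378. 174.] 0.98 [ 506. -187.]
side gap [206. 265.] 0.22 [757. 202.]
side card_tray [407. 228.] 0.96 [426.  10.]
side memo_holder [317. 214.] 0.59 [606.   5.]
side reader [337. 292.] 0.63 [525. 217.]
side stamp [428. 260.] 0.93 [384. 102.]
side glue_stick [242. 223.] 0.75 [741.  70.]
side ink_pad [278. 242.] 0.82 [656. 113.]
side ink_pad [374. 171.] 0.58 [ 516. -199.]
side jar [272. 211.] 0.98 [697.  18.]
side tape [205. 268.] 0.8 [756. 209.]
side tape [284. 156.] 0.65 [ 737. -220.]
side pen [286. 154.] 0.63 [ 737. -229.]
side note_pad [287. 178.] 0.71 [ 703. -116.]
{'time_s': np.float64(1.4), 'joints': array([ 1.047,  0.313,  1.498, -0.   ,  1.331, -0.223]), 'dq': array([ 0.002,  0.002,  0.001, -0.001, -0.   ,  0.002]), 'tau': array([ -0.   , -41.216, -25.99 ,  -0.   ,   0.   ,   0.   ]), 'eef_pos': array([155.543, 501.418, 231.269]), 'ee_rot': array([-0.   ,  0.15 ,  0.989, -0.   ]), 'force': array([-0.297, -0.112, -0.63 ]), 'wrist_torque': array([-0.009, -0.01 , -0.055]), 'grip_force': np.float64(0.0), 'grip_width': np.float64(0.996)}
```

```bash
python3 - <<'E'
import cv2
a=cv2.imread('pics/top0.png')[90:330,180:480];cv2.imwrite('pics/t0c.png',cv2.resize(a,(750,600),interpolation=cv2.INTER_CUBIC))
a=cv2.imread('pics/side0.png')[110:390,180:530];cv2.imwrite('pics/s0c.png',cv2.resize(a,(750,600),interpolation=cv2.INTER_CUBIC))
E
```

```text
(no output)
```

View pics/t0c.png

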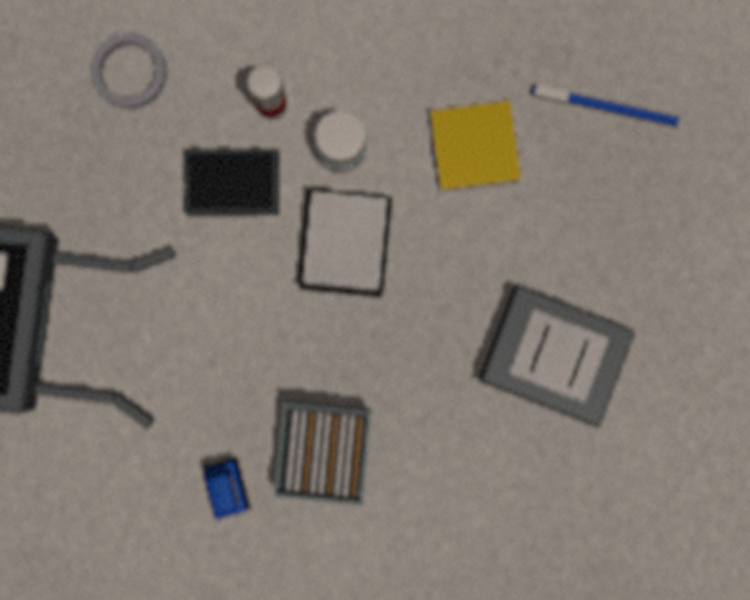

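View pics/s0c.png

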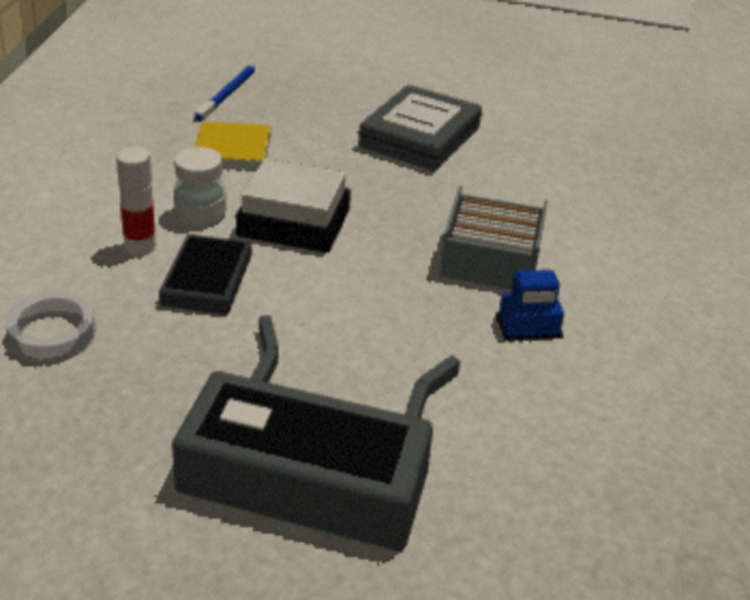

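The top crop shows the box at about (555,355), turned, with the gap between the memo holder (345,240) and the tray (322,450). The reader and its rails are at the left, open and unobstructed. Next I'll fit the poses with silhouettes.

```bash
cat >> h.py <<'E'
from scipy.optimize import minimize
def fgmap(c):
    im=cv2.GaussianBlur(c['img'],(0,0),.7); lab=cv2.cvtColor(im,cv2.COLOR_RGB2LAB).astype(float)
    bg=np.stack([cv2.medianBlur(np.ascontiguousarray(lab[:,:,i].astype(np.uint8)),151) for i in range(3)],2).astype(float)
    d=np.linalg.norm((lab-bg)*[1,2,2],axis=2); return np.clip(d/24,0,1)
def pts(p,sx,y0,y1,h,z0=0):
    ca,sa=np.cos(p[2]),np.sin(p[2])
    return [[p[0]+ca*u-sa*v,p[1]+sa*u+ca*v,z] for u in(-sx/2,sx/2) for v in(y0,y1) for z in(z0,h)]
def score(p,prims,cs,fs):
    t=0
    for c,f in zip(cs,fs):
        m=np.zeros((1600,2560),np.uint8)
        for q in prims:
            P=np.array([proj(X,c) for X in pts(p,*q)])
            cv2.fillConvexPoly(m,cv2.convexHull(((P+.5)*4).astype(np.int32)),255)
        m=cv2.resize(m,(640,400),interpolation=cv2.INTER_AREA)/255.
        t-=((f-.5)*m).sum()
    return t
def fit(p0,prims,cs,fs,sc=(10,10,.12)):
    b=None
    for a in(-1,0,1):
        S=np.array(p0,float)+np.array([[0,0,a*sc[2]],[sc[0],0,a*sc[2]],[0,sc[1],a*sc[2]],[-sc[0]/2,-sc[1]/2,a*sc[2]+sc[2]]])
        r=minimize(score,S[0],args=(prims,cs,fs),method='Nelder-Mead',options=dict(initial_simplex=S,xatol=.02,fatol=.05))
        if b is None or r.fun<b.fun:b=r
    return b
BOX=[(92,-56,56,30)];TRAY=[(80,-38,38,48)];MEMO=[(90,-38,38,45)];READ=[(160,56.5,131.5,50)]
E
python3 - <<'E'
from h import *
cs=[ctrl.capture(n) for n in("top","side")];fs=[fgmap(c) for c in cs]
for nm,p,m in(("box",(508,-186,-.3),BOX),("tray",(426,15,0),TRAY),("memo",(609,4,0),MEMO),("reader",(525,150,0),READ)):
    for sel in([0,1],[0],[1]):
        r=fit(p,m,[cs[i] for i in sel],[fs[i] for i in sel]); print(nm,sel,np.round(r.x,3),round(r.fun))
    if nm: 
        for c in cs:
            for q in m:
                P=np.array([proj(X,c) for X in pts(fit(p,m,cs,fs).x,*q)]); cv2.polylines(c['img'],[cv2.convexHull(P.astype(np.float32)).astype(int)],True,(255,0,0),1)
o=np.hstack([cs[0]['img'][90:330,60:480],cs[1]['img'][110:350,180:530]])
cv2.imwrite('pics/f0.png',cv2.resize(o,(800,250),interpolation=cv2.INTER_AREA)[:,:,::-1])
cv2.imwrite('pics/f1.png',cv2.resize(np.vstack([cs[0]['img'][100:300,80:480],cs[1]['img'][130:380,150:550]])[:,:,::-1],(533,600)))
E
```

```text
box [0, 1] [ 5.11946e+02 -1.77283e+02 -3.61000e-01] -1221
box [0] [ 5.11762e+02 -1.78679e+02 -3.51000e-01] -596
box [1] [ 5.11894e+02 -1.77858e+02 -3.54000e-01] -623
tray [0, 1] [ 4.24684e+02  2.93700e+01 -1.68000e-01] -1643
tray [0] [ 4.24992e+02  2.33140e+01 -1.15000e-01] -682
tray [1] [ 4.24401e+02  3.40850e+01 -1.51000e-01] -1006
memo [0, 1] [ 6.0556e+02  1.0710e+01 -6.3000e-02] -596
memo [0] [ 6.04867e+02  8.15300e+00 -5.60000e-02] -83
memo [1] [ 6.05469e+02  1.69990e+01 -3.10000e-02] -549
reader [0, 1] [ 5.23568e+02  2.17731e+02 -9.10000e-02] -5083
reader [0] [ 5.24034e+02  2.15611e+02 -9.80000e-02] -1460
reader [1] [ 5.26036e+02  2.24754e+02 -7.00000e-02] -3703
```

View pics/f1.png

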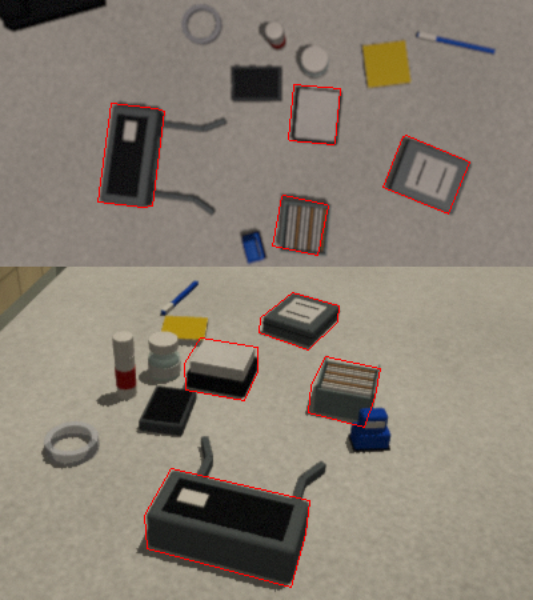

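```bash
python3 - <<'E'
from h import *
c=ctrl.capture("top")
def w(l,z): return np.array([ray((180+a/2.5-.3,90+b/2.5-.3),c,z)[:2] for a,b in l])
for n,l,z in(("tray",[(285,402),(367,410),(360,500),(279,495)],48),("memo",[(307,190),(391,196),(382,294),(300,290)],45),("box",[(519,288),(633,332),(600,425),(490,380)],30)):
    P=w(l,z);a=P[0]-P[1]+P[3]-P[2];print(n,P.mean(0).round(1),'yaw',np.round(np.arctan2(-a[0],a[1]),3),np.linalg.norm(P-np.roll(P,1,0),axis=1).round())
for n,l,z in(("railU",[(70,259),(130,265),(172,252)],16),("railL",[(45,386),(112,395),(150,422)],16),("front",[(53,238),(36,404)],50)): print(n,w(l,z).round().tolist())
print(ray((320,200),c),(-np.array(c['R']).T@np.array(c['t']).ravel()))
for q,h in(("tray",48),("memo",45)): pass
for nm,pr,p in(("tray",[(80,-38,38,48)],(425,15,-.07)),("memo",[(90,-38,38,45)],(609,4,-.06)),("box",BOX,(512,-180,-.35))):
  f=np.clip(fgmap(c)*24/60,0,1) if nm!="memo" else fgmap(c)
  print(nm,fit(p,pr,[c],[f]).x.round(3))
E
```

```text
tray [423.4  21.4] yaw -0.055 [79. 71. 77. 69.]
memo [603.8   6.6] yaw -0.037 [87. 73. 86. 71.]
box [ 509.7 -184.2] yaw -0.355 [ 85. 107.  86. 103.]
railU [[586.0, 252.0], [582.0, 198.0], [594.0, 161.0]]
railL [[472.0, 270.0], [466.0, 210.0], [443.0, 176.0]]
front [[601.0, 259.0], [458.0, 268.0]]
[577.58938462   0.85351661   0.        ] [ 515.69147495    3.17114604 1033.21786629]
tray [4.2630e+02 2.5748e+01 1.0000e-03]
memo [ 6.05074e+02  8.02800e+00 -8.30000e-02]
box [ 5.11562e+02 -1.80340e+02 -3.40000e-01]
```

```bash
cat >> h.py <<'E'
def toolyaw():
    s=ctrl.sense(); w,x,y,z=s['ee_rot']; X=np.array([1-2*(y*y+z*z),2*(x*y+w*z)]); Z=np.array([2*(x*z+w*y),2*(y*z-w*x)])
    return np.array(s['eef_pos']),np.arctan2(X[1],X[0]),Z,s
def rows(way,claw):
    """way: world (x,y,z,yaw of tool x) poses -> tool-frame rows (m, rad), tool pointing down"""
    p,a,Z,s=toolyaw()
    for x,y,z,b in way:
        d=np.array([x,y,z])-p; ca,sa=np.cos(a),np.sin(a)
        r=[claw,(d[0]*ca+d[1]*sa)/1e3,(d[0]*sa-d[1]*ca)/1e3,-d[2]/1e3,0,0,-(b-a)]
        print([round(float(v),4) for v in r]); p=np.array([x,y,z]); a=b
def st():
    p,a,Z,s=toolyaw(); print('t',round(s['time_s'],2),'tcp',np.round(p,1),'yaw',round(a,3),'tilt',np.round(Z,3),'F',np.round(s['force'],1),'w',round(float(s['grip_width']),2),'q',np.round(s['joints'],2))
E
python3 - <<'E'
from h import *
p,a,Z,s=toolyaw(); e=np.array([480,-270,200]);n=18
rows([(*(p+(e-p)*i/n),a+(1.22-a)*i/n) for i in range(1,n+1)],0)
E
```

```text
[0.0, -0.0299, -0.0356, 0.0017, 0.0, 0.0, 0.09]
[0.0, -0.033, -0.0328, 0.0017, 0.0, 0.0, 0.09]
[0.0, -0.0358, -0.0297, 0.0017, 0.0, 0.0, 0.09]
[0.0, -0.0383, -0.0263, 0.0017, 0.0, 0.0, 0.09]
[0.0, -0.0405, -0.0228, 0.0017, 0.0, 0.0, 0.09]
[0.0, -0.0424, -0.019, 0.0017, 0.0, 0.0, 0.09]
[0.0, -0.044, -0.0151, 0.0017, 0.0, 0.0, 0.09]
[0.0, -0.0451, -0.0111, 0.0017, 0.0, 0.0, 0.09]
[0.0, -0.046, -0.007, 0.0017, 0.0, 0.0, 0.09]
[0.0, -0.0464, -0.0029, 0.0017, 0.0, 0.0, 0.09]
[0.0, -0.0465, 0.0013, 0.0017, 0.0, 0.0, 0.09]
[0.0, -0.0462, 0.0055, 0.0017, 0.0, 0.0, 0.09]
[0.0, -0.0455, 0.0096, 0.0017, 0.0, 0.0, 0.09]
[0.0, -0.0444, 0.0137, 0.0017, 0.0, 0.0, 0.09]
[0.0, -0.043, 0.0176, 0.0017, 0.0, 0.0, 0.09]
[0.0, -0.0413, 0.0214, 0.0017, 0.0, 0.0, 0.09]
[0.0, -0.0392, 0.025, 0.0017, 0.0, 0.0, 0.09]
[0.0, -0.0368, 0.0285, 0.0017, 0.0, 0.0, 0.09]
```

Request:
send_rows --pt "0 -0.03 -0.036 0 0 0 0.09" --pt "0 -0.033 -0.033 0 0 0 0.09" --pt "0 -0.036 -0.03 0 0 0 0.09" --pt "0 -0.038 -0.026 0 0 0 0.09" --pt "0 -0.04 -0.023 0 0 0 0.09" --pt "0 -0.042 -0.019 0 0 0 0.09" --pt "0 -0.044 -0.015 0 0 0 0.09" --pt "0 -0.045 -0.011 0 0 0 0.09" --pt "0 -0.046 -0.007 0 0 0 0.09" --pt "0 -0.046 -0.003 0 0 0 0.09"

```text
time_s: 2.8
eef_pos: [335.1, 71.8, 231.5]
ee_rot: [0.0, 0.566, 0.824, 0.0]
force: [0.5, 0.3, 0.2]
grip_width: 0.505
grip_force: 0.0
```

Request:
send_rows --pt "0 -0.046 0.001 0 0 0 0.09" --pt "0 -0.046 0.005 0 0 0 0.09" --pt "0 -0.046 0.01 0 0 0 0.09" --pt "0 -0.044 0.014 0 0 0 0.09" --pt "0 -0.043 0.018 0 0 0 0.09" --pt "0 -0.041 0.021 0 0 0 0.09" --pt "0 -0.039 0.025 0 0 0 0.09" --pt "0 -0.037 0.028 0 0 0 0.09" --pt "0 0 0 0 0 0 0" --pt "0 0 0 0 0 0 0"

```text
time_s: 4.05
eef_pos: [478.1, -268.2, 231.1]
ee_rot: [-0.0, 0.819, 0.574, -0.0]
force: [-0.7, 0.9, 0.1]
grip_width: 0.502
grip_force: 0.0
```

```bash
python3 - <<'E'
from h import *
st()
rows([(478,-273,90,1.22),(478,-273,8,1.22)],0)
cs=[ctrl.capture(n) for n in("top","side")];fs=[np.clip(fgmap(c)*24/40,0,1) for c in cs]
for k in([0,1],[1]): print(fit((511,-182,-.35),BOX,[cs[i] for i in k],[fs[i] for i in k]).x.round(3))
E
```

```text
t 4.05 tcp [ 478.1 -268.2  231.1] yaw 1.222 tilt [-0.     0.001] F [-0.7  0.9  0.1] w 0.5 q [-0.73  0.36  1.43  0.    1.35 -0.38]
[0.0, -0.0046, 0.0016, 0.1411, 0.0, 0.0, 0.0015]
[0.0, 0.0, 0.0, 0.082, 0.0, 0.0, -0.0]
[ 5.13132e+02 -1.77018e+02 -3.77000e-01]
[ 5.14305e+02 -1.75629e+02 -3.84000e-01]
```

Request:
send_rows --pt "0 -0.005 0.002 0.04 0 0 0" --pt "0 0 0 0.045 0 0 0" --pt "0 0 0 0.045 0 0 0" --pt "0 0 0 0.04 0 0 0" --pt "0 0 0 0.03 0 0 0" --pt "0 0 0 0.015 0 0 0" --pt "0 0 0 0.008 0 0 0" --pt "0 0 0 0 0 0 0" --pt "0 0.002 0 0 0 0 0" --pt "0 0.002 0 0 0 0 0"

```text
time_s: 5.4
eef_pos: [480.1, -270.4, 9.0]
ee_rot: [0.001, 0.819, 0.573, 0.0]
force: [0.8, -0.8, 0.1]
grip_width: 0.501
grip_force: 0.0
```

```bash
python3 - <<'E'
from h import *
st()
c=ctrl.capture("side");d=ctrl.capture("top")
o=np.hstack([cv2.resize(c['img'][120:220,310:450],None,fx=2.8,fy=4*.7*2,interpolation=2)[:, :],cv2.resize(d['img'][170:320,350:490],None,fx=2.8,fy=560/150,interpolation=2)])
cv2.imwrite('pics/a.png',o[:,:,::-1])
E
```

```text
t 5.4 tcp [ 480.1 -270.4    9. ] yaw 1.221 tilt [ 0.001 -0.001] F [ 0.8 -0.8  0.1] w 0.5 q [-0.73  0.64  1.64 -0.    0.86 -0.38]
```

View pics/a.png

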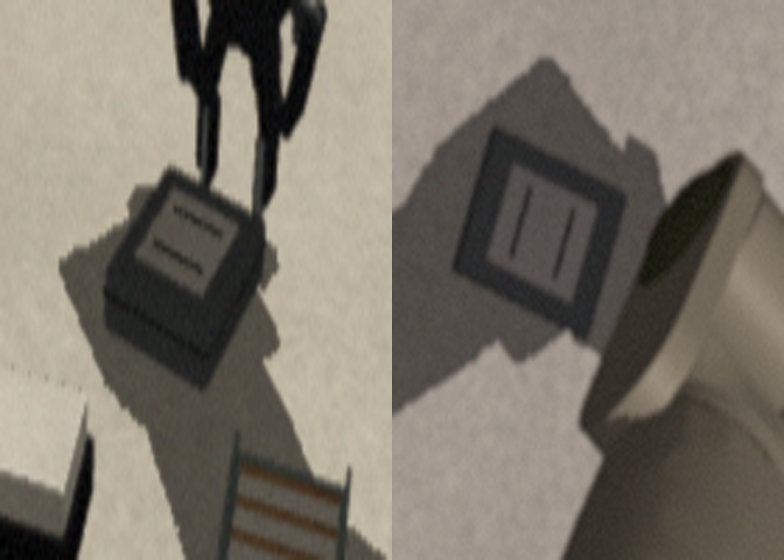

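```bash
python3 - <<'E'
from h import *
def tool(b,off=67): return (b[0]+np.sin(b[2])*off,b[1]-np.cos(b[2])*off,9,np.pi/2+b[2])
A=np.array([511,-182,-.35]);B=np.array([506.5,-95,-.055])
w=[tool(A,80),tool(A,72)]+[tool(A+(B-A)*i/12) for i in range(0,13)]
rows(w,0)
E
```

```text
[0.0, 0.0135, -0.0012, -0.0003, 0.0, 0.0, 0.0002]
[0.0, 0.008, 0.0, -0.0, 0.0, 0.0, -0.0]
[0.0, 0.005, -0.0, -0.0, 0.0, 0.0, -0.0]
[0.0, 0.0067, -0.0012, -0.0, 0.0, 0.0, -0.0246]
[0.0, 0.0068, -0.001, -0.0, 0.0, 0.0, -0.0246]
[0.0, 0.0068, -0.0009, -0.0, 0.0, 0.0, -0.0246]
[0.0, 0.0069, -0.0007, -0.0, 0.0, 0.0, -0.0246]
[0.0, 0.0069, -0.0005, -0.0, 0.0, 0.0, -0.0246]
[0.0, 0.007, -0.0004, -0.0, 0.0, 0.0, -0.0246]
[0.0, 0.007, -0.0002, -0.0, 0.0, 0.0, -0.0246]
[0.0, 0.0071, -0.0, -0.0, 0.0, 0.0, -0.0246]
[0.0, 0.0071, 0.0002, -0.0, 0.0, 0.0, -0.0246]
[0.0, 0.0072, 0.0003, -0.0, 0.0, 0.0, -0.0246]
[0.0, 0.0072, 0.0005, -0.0, 0.0, 0.0, -0.0246]
[0.0, 0.0072, 0.0007, -0.0, 0.0, 0.0, -0.0246]
```

Request:
send_rows --pt "0 0.012 -0.001 0 0 0 0" --pt "0 0.008 0 0 0 0 0" --pt "0 0.007 0 0 0 0 0" --pt "0 0.007 -0.001 0 0 0 -0.02" --pt "0 0.007 -0.001 0 0 0 -0.025" --pt "0 0.007 -0.001 0 0 0 -0.025" --pt "0 0.007 -0.001 0 0 0 -0.025" --pt "0 0.007 0 0 0 0 -0.025" --pt "0 0.007 0 0 0 0 -0.025" --pt "0 0 0 0 0 0 0"

```text
time_s: 6.75
eef_pos: [496.4, -202.6, 8.3]
ee_rot: [-0.0, 0.775, 0.631, -0.0]
force: [0.1, 0.2, 0.2]
grip_width: 0.504
grip_force: 0.0
```

```bash
cat >> h.py <<'E'
def look(name,p0):
    """box pose from the lid outline in both views: only pixels much darker than the desk, plus the label"""
    cs=[ctrl.capture(n) for n in("top","side")];out=[]
    for c in cs:
        r=ctrl.landmark_of("slide_box",c); print('lm',[(round(a['score'],2),ray(a['point'],c)[:2].round(1).tolist()) for a in r[:1]])
    u=proj([p0[0],p0[1],30],cs[0]).astype(int);v=proj([p0[0],p0[1],30],cs[1]).astype(int)
    f=[np.ascontiguousarray(cs[i]['img'][max(q[1]-45,0):q[1]+45,q[0]-60:q[0]+60]) for i,q in enumerate((u,v))]
    print('crop origins',u-[60,45],v-[60,45],'scale 6.5/6.5')
    o=np.vstack([cv2.resize(g,(400,300),interpolation=cv2.INTER_CUBIC) for g in f]);cv2.imwrite('pics/'+name,o[:,:,::-1]); return cs
E
python3 - <<'E'
from h import *
st(); look('b.png',(510,-140))
E
```

```text
t 6.75 tcp [ 496.4 -202.6    8.3] yaw 1.367 tilt [-0.  0.] F [0.1 0.2 0.2] w 0.5 q [-0.61  0.62  1.69  0.    0.84 -0.4 ]
lm [(0.64, [510.3, -141.1])]
lm [(0.58, [513.9, -150.1])]
crop origins [323 186] [314 126] scale 6.5/6.5
```

View pics/b.png

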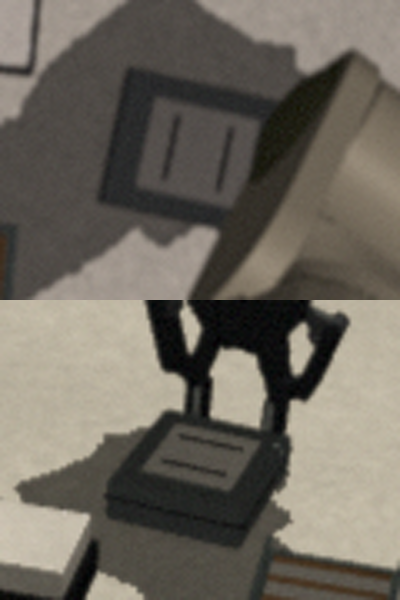

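```bash
python3 - <<'E'
from h import *
def tool(b,off=67): return (b[0]+np.sin(b[2])*off,b[1]-np.cos(b[2])*off,8.5,np.pi/2+b[2])
A=np.array([510,-137,-.204]);B=np.array([506,-92,-.055])
rows([tool(A+(B-A)*i/7) for i in range(1,8)],0)
E
```

```text
[0.0, 0.0069, -0.0005, -0.0002, 0.0, 0.0, -0.0226]
[0.0, 0.0062, -0.0003, -0.0, 0.0, 0.0, -0.0213]
[0.0, 0.0063, -0.0002, -0.0, 0.0, 0.0, -0.0213]
[0.0, 0.0063, -0.0, -0.0, 0.0, 0.0, -0.0213]
[0.0, 0.0063, 0.0001, -0.0, 0.0, 0.0, -0.0213]
[0.0, 0.0064, 0.0002, -0.0, 0.0, 0.0, -0.0213]
[0.0, 0.0064, 0.0004, -0.0, 0.0, 0.0, -0.0213]
```

Request:
send_rows --pt "0 0.006 0 0 0 0 -0.022" --pt "0 0.006 0 0 0 0 -0.021" --pt "0 0.006 0 0 0 0 -0.021" --pt "0 0.006 0 0 0 0 -0.021" --pt "0 0.006 0 0 0 0 -0.021" --pt "0 0.006 0 0 0 0 -0.021" --pt "0 0.006 0 0 0 0 -0.021" --pt "0 0 0 0 0 0 0" --pt "0 0 0 0 0 0 0" --pt "0 0 0 0 0 0 0"

```text
time_s: 8.2
eef_pos: [502.3, -161.8, 8.3]
ee_rot: [-0.0, 0.727, 0.687, -0.0]
force: [0.7, 0.7, 0.3]
grip_width: 0.499
grip_force: 0.0
```

```bash
python3 - <<'E'
from h import *
st()
cs=[ctrl.capture(n) for n in("top","side")]
for c in cs:
    for r in ctrl.landmark_of("slide_box",c)[:1]: print(r['score'],ray(r['point'],c))
cv2.imwrite('pics/c.png',cv2.resize(cs[0]['img'][150:290,270:450],(771,600),interpolation=2)[:,:,::-1])
E
```

```text
t 8.2 tcp [ 502.3 -161.8    8.3] yaw 1.513 tilt [-0.  0.] F [0.7 0.7 0.3] w 0.5 q [-0.53  0.6   1.71  0.    0.82 -0.48]
0.81 [ 500.53931168 -100.54479702    0.        ]
0.71 [ 506.72659593 -105.93921965    0.        ]
```

View pics/c.png

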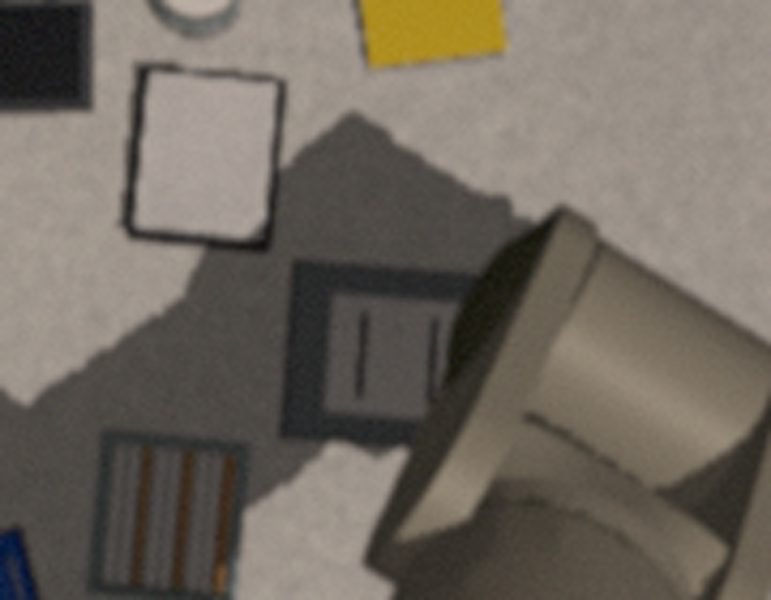

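```bash
python3 - <<'E'
from h import *
c=ctrl.capture("top"); f=4.283
for n,l,z in(("boxfar",[(297,262),(470,274)],30),("boxnear",[(284,436),(390,446)],30),("boxfront",[(297,262),(284,436)],30),("memo",[(128,238),(267,248)],45),("memor",[(284,80),(267,248)],45),("tray",[(105,433),(245,446)],48),("trayr",[(245,446),(236,597)],48)):
    P=np.array([ray((270+a/f-.4,150+b/f-.4),c,z)[:2] for a,b in l]);d=P[0]-P[1]; print(n,P.round(1).tolist(), 'slope', round(np.arctan2(d[0],d[1]) if abs(d[1])>abs(d[0]) else np.arctan2(-d[1],d[0]),3))
E
```

```text
boxfar [[553.1, -41.2], [549.1, -129.9]] slope 0.046
boxnear [[464.2, -36.4], [460.5, -90.5]] slope 0.069
boxfront [[553.1, -41.2], [464.2, -36.4]] slope 0.054
memo [[562.6, 45.1], [559.3, -25.2]] slope 0.048
memor [[644.8, -32.0], [559.3, -25.2]] slope 0.079
tray [[464.5, 53.9], [459.7, -16.3]] slope 0.068
trayr [[459.7, -16.3], [384.8, -13.5]] slope 0.037
```

Request:
send_rows --pt "0 0.006 0 0 0 0 0" --pt "0 0.01 0 0 0 0 0" --pt "0 0.01 0 0 0 0 0" --pt "0 0.01 0 0 0 0 0" --pt "0 0.01 0 0 0 0 0" --pt "0 0.01 0 0 0 0 0" --pt "0 0.01 0 0 0 0 0" --pt "0 0.01 0 0 0 0 0" --pt "0 0.01 0 0 0 0 0" --pt "0 0.01 0 0 0 0 0"

```text
time_s: 9.7
eef_pos: [507.8, -65.2, 8.3]
ee_rot: [0.0, 0.727, 0.687, -0.0]
force: [0.5, -2.6, 1.1]
grip_width: 0.498
grip_force: 0.7
```

Request:
send_rows --pt "0 0.01 0 0 0 0 0" --pt "0 0.01 0 0 0 0 0" --pt "0 0.005 0 0 0 0 0" --pt "0 0 0 0 0 0 0" --pt "0 0.01 0 0 0 0 0" --pt "0 0.01 0 0 0 0 0" --pt "0 0.01 0 0 0 0 0" --pt "0 0.01 0 0 0 0 0" --pt "0 0.01 0 0 0 0 0" --pt "0 0 0 0 0 0 0"

```text
time_s: 10.95
eef_pos: [512.0, 9.8, 8.3]
ee_rot: [-0.0, 0.727, 0.687, 0.0]
force: [0.1, -0.5, 0.5]
grip_width: 0.502
grip_force: 0.0
```

```bash
python3 - <<'E'
from h import *
st()
cs=[ctrl.capture(n) for n in("top","side")]
for c in cs:
    for r in ctrl.landmark_of("slide_box",c)[:1]: print(r['score'],ray(r['point'],c))
a=cv2.resize(cs[0]['img'][150:290,150:360],(600,400),interpolation=2);b=cv2.resize(cs[1]['img'][190:390,250:450],(200,200),interpolation=2)
cv2.imwrite('pics/d.png',np.hstack([a,np.vstack([b,b*0])])[:,:,::-1])
E
```

```text
t 10.95 tcp [512.    9.8   8.3] yaw 1.515 tilt [-0.  0.] F [ 0.1 -0.5  0.5] w 0.5 q [-0.21  0.58  1.76  0.    0.8  -0.15]
0.91 [511.9650308   79.65239479   0.        ]
0.61 [513.61506109  77.33280162   0.        ]
```

View pics/d.png

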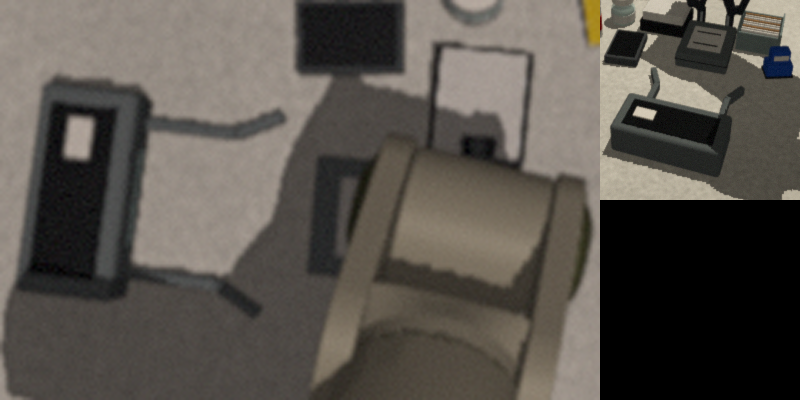

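```bash
python3 - <<'E'
from h import *
c=ctrl.capture("top"); f=2.857
for n,l,z in(("boxfront",[(319,157),(308,272)],30),("boxfar",[(319,157),(372,159)],30),("railU",[(152,123),(237,132)],16),("railL",[(135,272),(218,284)],16),("readerfront",[(151,95),(128,292)],50)):
    P=np.array([ray((150+a/f-.4,150+b/f-.4),c,z)[:2] for a,b in l]);d=P[0]-P[1]; print(n,P.round(1).tolist(), 'slope', round(np.arctan2(d[0],d[1]) if abs(d[1])>abs(d[0]) else np.arctan2(-d[1],d[0]),3),P.mean(0).round(1))
E
```

```text
boxfront [[562.7, 129.8], [474.4, 135.4]] slope 0.064 [518.6 132.6]
boxfar [[562.7, 129.8], [562.1, 88.9]] slope 0.014 [562.4 109.4]
railU [[586.9, 262.9], [581.4, 196.2]] slope 0.082 [584.1 229.6]
railL [[470.6, 271.6], [462.9, 206.8]] slope 0.118 [466.8 239.2]
readerfront [[605.7, 255.8], [457.1, 267.3]] slope 0.077 [531.4 261.6]
```

Request:
send_rows --pt "0 0.006 0 0 0 0 0.003" --pt "0 0.011 -0.0004 0 0 0 0.003" --pt "0 0.011 -0.0004 0 0 0 0.003" --pt "0 0.011 -0.0004 0 0 0 0.003" --pt "0 0.011 -0.0004 0 0 0 0.003" --pt "0 0.011 -0.0004 0 0 0 0.003" --pt "0 0.011 -0.0004 0 0 0 0.003" --pt "0 0.011 -0.0004 0 0 0 0.003" --pt "0 0.011 -0.0004 0 0 0 0.003" --pt "0 0.011 -0.0004 0 0 0 0.003"

```text
time_s: 12.45
eef_pos: [516.0, 114.8, 8.3]
ee_rot: [-0.0, 0.737, 0.676, -0.0]
force: [-0.3, -1.1, 1.2]
grip_width: 0.498
grip_force: 0.8
```

Request:
send_rows --pt "0 0.005 0 0 0 0 0" --pt "0 0.005 0 0 0 0 0" --pt "0 0.003 0 0 0 0 0" --pt "0 0.002 0 0 0 0 0" --pt "0 0.002 0 0 0 0 0" --pt "0 0 0 0 0 0 0" --pt "0 0 0 0 0 0 0" --pt "0 0 0 0 0 0 0" --pt "0 0 0 0 0 0 0" --pt "0 0 0 0 0 0 0"

```text
time_s: 13.7
eef_pos: [517.4, 131.0, 8.3]
ee_rot: [-0.0, 0.737, 0.676, -0.0]
force: [0.6, -0.5, -0.2]
grip_width: 0.501
grip_force: 0.0
```

```bash
python3 - <<'E'
from h import *
st()
cs=[ctrl.capture(n) for n in("top","side")]
for c in cs:
    for r in ctrl.landmark_of("slide_box",c)[:1]: print(r['score'],ray(r['point'],c))
a=cv2.resize(cs[0]['img'][150:270,140:290],(400,320),interpolation=2);b=cv2.resize(cs[1]['img'][210:350,250:425],(400,320),interpolation=2)
cv2.imwrite('pics/e.png',np.hstack([a,b])[:,:,::-1])
E
```

```text
t 13.7 tcp [517.4 131.    8.3] yaw 1.484 tilt [-0.  0.] F [ 0.6 -0.5 -0.2] w 0.5 q [0.03 0.61 1.69 0.   0.83 0.12]
0.9 [522.12566975 190.07962783   0.        ]
```

View pics/e.png

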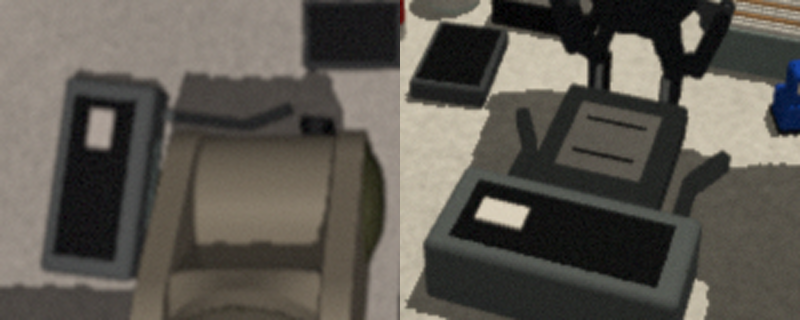

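Top and side views show the box between the rails, about 15 mm short of the reader front. I'll keep pushing gently until the force rises.

Request:
send_rows --pt "0 0.002 0 0 0 0 0" --pt "0 0.002 0 0 0 0 0" --pt "0 0.002 0 0 0 0 0" --pt "0 0.001 0 0 0 0 0" --pt "0 0.001 0 0 0 0 0" --pt "0 0.001 0 0 0 0 0" --pt "0 0.001 0 0 0 0 0" --pt "0 0.001 0 0 0 0 0" --pt "0 0.001 0 0 0 0 0" --pt "0 0.001 0 0 0 0 0"

```text
time_s: 15.15
eef_pos: [518.5, 144.0, 8.3]
ee_rot: [-0.0, 0.737, 0.676, -0.0]
force: [-0.7, 0.2, 0.7]
grip_width: 0.499
grip_force: 0.5
```

Request:
send_rows --pt "0 0.0005 0 0 0 0 0" --pt "0 0.0005 0 0 0 0 0" --pt "0 0.0005 0 0 0 0 0" --pt "0 0.0005 0 0 0 0 0" --pt "0 0.0005 0 0 0 0 0" --pt "0 0.0005 0 0 0 0 0" --pt "0 0.0005 0 0 0 0 0" --pt "0 0.0005 0 0 0 0 0" --pt "0 0.0005 0 0 0 0 0" --pt "0 0.0005 0 0 0 0 0"

```text
time_s: 16.4
eef_pos: [518.9, 148.8, 8.3]
ee_rot: [0.0, 0.737, 0.676, -0.0]
force: [-0.7, -4.2, 0.8]
grip_width: 0.499
grip_force: 2.1
```

Request:
send_rows --pt "0 0.0005 0 0 0 0 0" --pt "0 0.0005 0 0 0 0 0" --pt "0 0.0005 0 0 0 0 0" --pt "0 0.0005 0 0 0 0 0" --pt "0 0 0 0 0 0 0" --pt "0 0 0 0 0 0 0" --pt "0 0 0 0 0 0 0" --pt "0 0 0 0 0 0 0" --pt "0 0 0 0 0 0 0" --pt "0 0 0 0 0 0 0"

```text
time_s: 17.65
eef_pos: [518.7, 149.0, 8.3]
ee_rot: [0.0, 0.737, 0.676, -0.002]
force: [-4.0, -14.9, 4.4]
grip_width: 0.499
grip_force: 7.8
```

Request:
send_rows --pt "0 -0.003 0 0 0 0 0" --pt "0 -0.01 0 0 0 0 0" --pt "0 -0.01 0 0 0 0 0" --pt "0 -0.01 0 0 0 0 0" --pt "0 0 0 -0.03 0 0 0" --pt "0 0 0 -0.04 0 0 0" --pt "0 0 0 -0.05 0 0 0" --pt "0 0 0 -0.05 0 0 0" --pt "0 -0.04 -0.02 -0.04 0 0 0" --pt "0 -0.05 -0.03 0 0 0 0"

```text
time_s: 18.9
eef_pos: [459.2, 31.5, 220.9]
ee_rot: [0.002, 0.737, 0.676, 0.002]
force: [0.5, -1.0, -0.9]
grip_width: 0.503
grip_force: 0.0
```

Request:
send_rows --pt "0 -0.05 -0.02 0 0 0 0" --pt "0 -0.05 -0.02 0 0 0 0" --pt "0 -0.05 -0.02 0 0 0 0" --pt "0 -0.05 -0.02 0 0 0 0" --pt "0 -0.05 0 0 0 0 0" --pt "0 0 0 0 0 0 0" --pt "0 0 0 0 0 0 0" --pt "0 0 0 0 0 0 0" --pt "0 0 0 0 0 0 0" --pt "0 0 0 0 0 0 0"

```text
time_s: 20.15
eef_pos: [357.4, -208.9, 218.3]
ee_rot: [0.0, 0.737, 0.676, 0.0]
force: [0.4, -0.5, 0.1]
grip_width: 0.502
grip_force: 0.0
```

```bash
python3 - <<'E'
from h import *
st()
cs=[ctrl.capture(n) for n in("top","side")]
for c in cs:
    for r in ctrl.landmark_of("slide_box",c)[:1]: print(r['score'],ray(r['point'],c))
a=cv2.resize(cs[0]['img'][150:270,140:290],(500,400),interpolation=2);b=cv2.resize(cs[1]['img'][210:350,250:355],(300,400),interpolation=2)
cv2.imwrite('pics/g.png',np.hstack([a,b])[:,:,::-1])
E
```

```text
t 20.15 tcp [ 357.4 -208.9  218.3] yaw 1.485 tilt [ 0. -0.] F [ 0.4 -0.5  0.1] w 0.5 q [-0.81  0.08  1.82  0.    1.24 -0.73]
0.85 [519.83142996 212.55323249   0.        ]
0.79 [527.93160244 212.44284115   0.        ]
```

View pics/g.png

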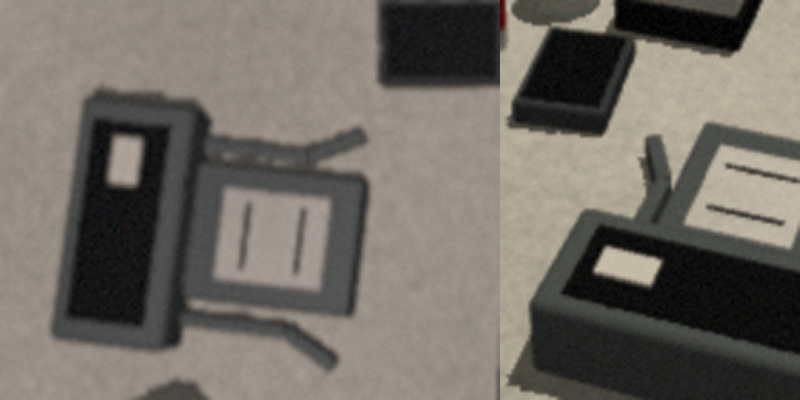

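The box sits flush against the reader front, square and between the rails. The arm is clear of it.

```bash
python3 -c "
from rig import ctrl
print(ctrl.finish_job())"
```

```text
the job is handed in; nothing more can be done
None
```

I pushed the slide box through the gap and home against the reader, and handed the job in with the arm clear; the last picture shows it flush and square, but the hand-in call gave no verdict.

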